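# Fit the matching collar and draw the piston rod

## Task

Slip the red collar over the red-tipped piston rod, seat it flat on the shoulder of that rod's cylinder and let go of it. Then grip the rod above the collar and draw it straight up about 45 mm, without bending it sideways against the bore, so that its whole black band has just come out above the collar, and finish while still holding it there with its foot in the bore. Leave the yellow cylinder's rod and collar, the spray-gun cup and the air grinder where they are.

Things in the scene. Friction and masses are not known exactly. Their poses are not given: they have to be found in the camera images.
- red_cyl: red-banded air cylinder, fixed upright: 72 mm square base 10 mm thick, aluminium barrel 44 mm diameter up to a flat shoulder 100 mm above the bench, then a bevelled spigot 28 mm diameter, 8 mm high. Bore 17 mm diameter on the axis, from the spigot's top down to a floor 10 mm above the bench. Origin: on the axis at bench height, z up.
- red_cyl_mouth (a point): centre of the red cylinder's shoulder plane, on the axis, 100 mm above the bench; the collar's underside rests here when seated, its hole round the spigot with 2 mm to spare all round, its top then 118 mm above the bench
- red_rod: loose steel rod, 16 mm diameter, 145 mm long, 0.16 to 0.32 kg, standing in the red cylinder's bore (1 mm clearance), its foot on the bore floor, top 155 mm above the bench; only weight and rubbing hold it. Top 30 mm red; black band 68 to 78 mm above the foot. Origin: centre of the foot, z up the rod. Lifted 40 mm, the band just clears the seated collar.
- red_collar: loose red plastic collar (ring): outside 48 mm, hole 32 mm, 18 mm high, 60 g, lying flat on the bench at the start. Origin: on its axis at the underside, z up.
- yellow_cyl: yellow-banded air cylinder, fixed upright: 72 mm square base 10 mm thick, aluminium barrel 44 mm diameter up to a flat shoulder 100 mm above the bench, then a bevelled spigot 28 mm diameter, 8 mm high. Bore 17 mm diameter on the axis, from the spigot's top down to a floor 10 mm above the bench. Origin: on the axis at bench height, z up. A bystander.
- yellow_rod: loose steel rod, 16 mm diameter, 145 mm long, 0.16 to 0.32 kg, standing in the yellow cylinder's bore (1 mm clearance), its foot on the bore floor, top 155 mm above the bench; only weight and rubbing hold it. Top 30 mm yellow; black band 68 to 78 mm above the foot. Origin: centre of the foot, z up the rod. A bystander.
- yellow_collar: loose yellow plastic collar (ring): outside 48 mm, hole 32 mm, 18 mm high, 60 g, lying flat on the bench at the start. Origin: on its axis at the underside, z up. A bystander.
- cup: spray-gun cup, closed aluminium pot 78 mm diameter, 98 mm high with a black lid, standing on the bench. Origin: centre of its underside. A bystander.
- grinder: straight air grinder lying on the bench, aluminium barrel 36 mm thick, 176 mm long over all along its x axis, red throttle bar on top (40 mm high). Origin: under its middle, at bench height. A bystander.
Mind the look-alikes: they are no part of the job. Of the things that look like the red_collar, take the one that is farthest to the robot's left at the start.

How it is judged:
By the outcome, as a careful person would: the job done as asked, in the order asked, and still so for the second after the job is handed in, while the arm keeps its last pose, push and grip.
It also fails if it takes over 45 s, if anything falls off the work surface, if the arm or the gripper's body presses on something with over 40 N, if the wrist force passes 120 N, or if a joint passes its speed limit or range.

## Robot

A 7-joint arm with a two-finger parallel gripper is mounted at the origin on the work surface. World frame = base frame: x ahead of the robot, y to its left, z up, the work surface at z = 0. Lengths are in m, angles in rad, forces in N, time in s.
With the tool pointing down it reaches from about 0.4 to 0.85 m from the base axis. Payload 4.5 kg.
Tool frame: the origin (TCP) lies midway between the tips of the shut fingers; the grasp point (between the pads) lies r.grip_point_offset behind it (r.grip_point_offset is the distance from the TCP to the grasp point, in m); z points along the fingers, y is the line along which they close (so a half turn about z gives the same grasp; the last joint's range is limited). The gripper opens to 88 mm and grips with 3 to 60 N. Pads are 18 mm wide; open, the fingers measure 123 mm over their backs; the gripper's body (75 mm by 187 mm) begins 45 mm behind the grasp point.
Start: joints at [1.182, 0.689, -0.195, 1.565, 0.157, 0.902, -0.215], TCP at [0.256, -0.57, 0.217] pointing down, gripper open.
Joint ranges: [-3.01, 3.01], [-0.46, 2.08], [-1.47, 1.51], [0.13, 2.56], [-1, 4.14], [0.04, 2.09], [-2.66, 2.66]. Speed limits (rad/s): [2.57, 2.57, 3.14, 3.14, 3.14, 3.14, 3.14].

## Interface

Orientations are given as a unit quaternion [x, y, z, w].
In Python, from plant import r gives the robot as it stands.
- The arm moves only by the shell command python3 -m jog 'ROWS' [FORCE]. ROWS is JSON, a list of rows, each an object of numbers: "wx", "wy", "wz": the turn, a rotation vector about the world's x, y, z as a fraction of full scale; "dx", "dy", "dz": the shift along the world's x, y, z as a fraction of full scale; "hand": the closure, from 0 (fully open) to 1 (shut). In form: [{"wx": .., "wy": .., "wz": .., "dx": .., "dy": .., "dz": .., "hand": ..}, ...]. A call has 1 to 5 rows; each row shifts and turns the commanded pose from where the row before left it; what a row does not reach is not made up. Full scale, the value 1, is 0.25 m for a shift and 2 rad for a turn. A row lasts 1/12 s, in which the tool goes at most 41.7 mm and 7.16 degrees, less where a joint would pass 70% of its speed; a pose out of reach is approached as far as the arm can. A call with a number of a shift or a turn outside -1 to 1 is refused whole. A call with a gripper value outside its range is refused whole. The fingers move at their own pace and stop on an object; FORCE is the grip in N (left out, the last holds). Time passes only in rows, so rows that do not move let the fingers close. It gives the time, the measured TCP pose, the force, the opening and the grip force at its end, in the units of the state.
- r.get_state(): the state, without advancing time (a new reading comes with each control period).
- r.snapshot(name): name is "scene" or "side" or "wrist"; returns the picture (420x560x3 uint8, red, green, blue); there is no depth.
- r.camera_info(name): a dict with "mtx" (3x3 intrinsics, pixels), "k1" (the pictures are not rectified: a ray, as slopes to the right and down, at radius r is drawn at 1 + k1 r^2 times it, then the intrinsics apply), "R" (3x3) and "t" (3): a world point X has camera coordinates R X + t. Camera axes: x right, y down, z forward; pixel columns grow to the right and rows downward; lengths in m; the calibration is good to about 2 mm. A picture is of the moment at which its call begins: read the wrist's pose just before it. camera_info takes no time and is no camera call; for the wrist camera it gives the pose at the moment of the call.
- r.finish_job(): hands the job in; it is judged then, once.
Trained networks look in the newest picture that a camera, given by its name, has taken for a name from the list of things; names that differ only in an ending like _2 or _b are one class to them, and where a whole thing is asked for, a point or a joint stands for the part that bears it (a point fixed in the world has none). Each returns a list of dicts, best first, with "p" (0 to 1); they miss things now and then, are a little off and sometimes report something else, mostly with a low value. They report only what shows in the picture. A call takes as long as a camera call. They do not tell look-alikes from the thing itself.
- r.search_frame(camera, query): "bbox" ([left, top, right, bottom] in pixels, round what is visible of it).
- r.masks_of(camera, query): "region" (420x560 bool, what is visible of it) and "bbox" ([left, top, right, bottom] in pixels, round what is visible of it).
The state is a dict: "clock": time; "q": joint angles; "qd": joint speeds; "joint_torque": joint torques, N m; "tool_pos": TCP position; "eef_rot": TCP orientation; "contact_force": force on the tool from outside, world axes, zero at the start; "moment": the same for the moment, N m; "opening": opening from 0.0 (shut) to 1.0 (fully open); "finger_force": force on a finger pad.
Only numpy, scipy, OpenCV 4.12 (cv2) and the standard library are available. Lean on these libraries where they do the work, as an engineer would, in place of code of your own. Each camera call takes 0.05 s, during which the arm holds its last target. There are 200 camera calls.

## Working session

There is one attempt and no reset: what is moved stays moved. The work goes in short steps, Python scripts to look and compute and a shell command to move; the robot and the scene stay as the last step left them, time stands still between calls to the robot, and variables do not carry over. Pictures are saved under pics/ and viewed, at most 10 in all, crops included, and the job is handed in when it is done.

```bash
mkdir -p pics; ls; python3 - <<'E'
from plant import r
import cv2,numpy as np
s=r.get_state();print(s['clock'],s['tool_pos'],s['eef_rot'],s['opening'],r.grip_point_offset)
ims=[]
for c in ['scene','side']:
    im=r.snapshot(c);cv2.imwrite(f'pics/{c}0.png',im[:,:,::-1])
    i=r.camera_info(c);print(c,np.round(i['mtx'],1).tolist(),i['k1'],(-i['R'].T@i['t']).round(3))
    for q in ['red_collar','yellow_collar','red_cyl','red_rod','yellow_rod','cup','grinder']:
        print(q,[(np.round(d['bbox']).tolist(),round(d['p'],2)) for d in r.search_frame(c,q)])
E
```

```text
pics
0.0 [ 0.25610831 -0.56940647  0.21601443] [ 9.77724889e-01  2.09888604e-01 -2.78706243e-04 -8.59184088e-04] 1.0026107196592535 0.0187
scene [[411.4, 0.0, 280.2], [0.0, 411.4, 208.0], [0.0, 0.0, 1.0]] 0.03952461336750096 [0.984 0.454 0.607]
red_collar [([263.0, 203.0, 288.0, 225.0], 0.59), ([255.0, 180.0, 272.0, 197.0], 0.49)]
yellow_collar [([367.0, 258.0, 393.0, 280.0], 0.65)]
red_cyl [([286.0, 255.0, 335.0, 317.0], 0.67)]
red_rod [([306.0, 234.0, 319.0, 260.0], 0.52)]
yellow_rod [([191.0, 161.0, 202.0, 184.0], 0.45)]
cup [([428.0, 280.0, 491.0, 347.0], 0.83)]
grinder [([201.0, 147.0, 256.0, 173.0], 0.63)]
side [[485.6, 0.0, 276.0], [0.0, 485.6, 203.2], [0.0, 0.0, 1.0]] -0.08248425214286886 [ 0.11  -0.819  0.898]
red_collar []
yellow_collar []
red_cyl [([343.0, 222.0, 350.0, 243.0], 0.63), ([270.0, 172.0, 282.0, 183.0], 0.51)]
red_rod [([274.0, 156.0, 278.0, 167.0], 0.65)]
yellow_rod [([343.0, 222.0, 352.0, 245.0], 0.65)]
cup []
grinder [([323.0, 332.0, 352.0, 348.0], 0.53)]
```

```bash
cat > h.py <<'E'
from plant import r
import cv2,numpy as np
def ray(c,uv):
    i=r.camera_info(c);M=i['mtx'];d=np.array([(uv[0]-M[0,2])/M[0,0],(uv[1]-M[1,2])/M[1,1]]);x=d.copy()
    for _ in range(20): x=d/(1+i['k1']*(x@x))
    return -i['R'].T@i['t'], i['R'].T@np.array([*x,1])
def at(c,uv,z):
    o,d=ray(c,uv);return o+d*(z-o[2])/d[2]
def proj(c,X):
    i=r.camera_info(c);p=i['R']@np.array(X)+i['t'];s=p[:2]/p[2];s=s*(1+i['k1']*(s@s));return s*[i['mtx'][0,0],i['mtx'][1,1]]+i['mtx'][:2,2]
E
python3 - <<'E'
from h import *
print('collars',at('scene',(275.5,214),.009),at('scene',(263.5,188.5),.009),'y',at('scene',(380,269),.009))
print('rod top',at('scene',(312.5,236),.155), 'side',at('side',(276,157),.155))
print('yrod',at('scene',(196.5,163),.155),at('side',(347,223),.155))
print('cup',at('scene',(459,347),0),'gr',at('scene',(228,160),.018))
a=cv2.imread('pics/scene0.png');b=cv2.imread('pics/side0.png')
cv2.imwrite('pics/a.png',cv2.resize(a[130:360,170:500],None,fx=2.4,fy=2.4,interpolation=2))
E
```

```text
collars [ 0.48948519 -0.09256056  0.009     ] [ 0.44356316 -0.18760944  0.009     ] y [0.45315377 0.17433896 0.009     ]
rod top [0.6040315  0.12380602 0.155     ] side [0.60022954 0.11005688 0.155     ]
yrod [ 0.6180657  -0.19183584  0.155     ] [ 0.62376076 -0.18922285  0.155     ]
cup [0.49287834 0.36385376 0.        ] gr [ 0.43560479 -0.34305101  0.018     ]
```

View pics/a.png

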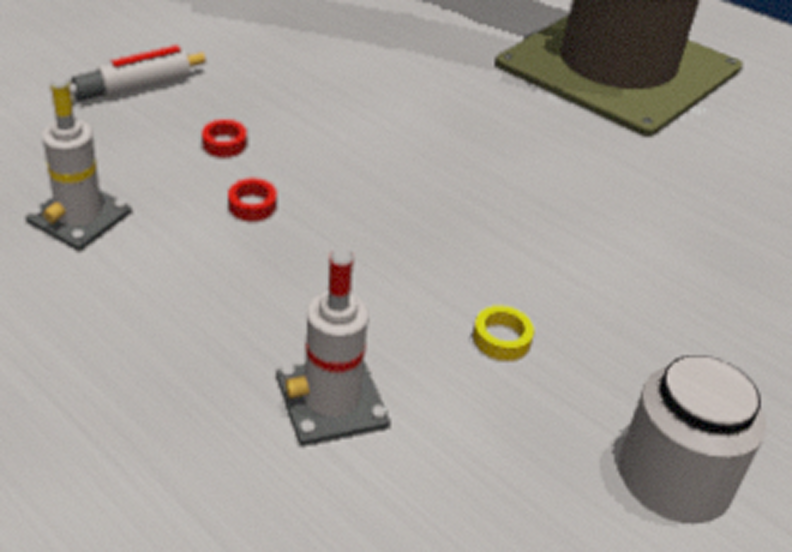

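View pics/side0.png

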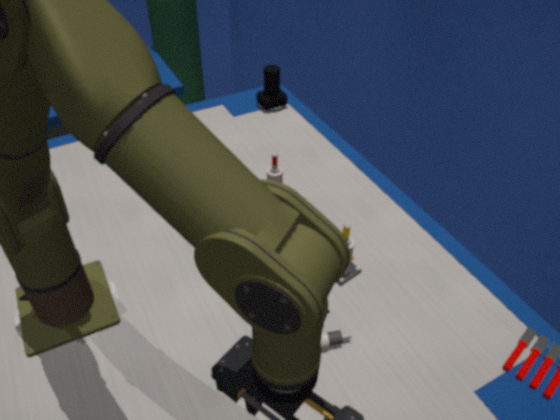

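The scene view shows two red rings, at full-frame px (275,214) → (0.489, -0.093) and (263,188) → (0.444, -0.188). The yellow ring is at (380,269), the red rod top at (312,236), the yellow rod at (196,163) and the cup at (459,313). The side view is mostly blocked by the arm, with the red rod tip at (275,157).

What could be taken for the red collar is ring A at (275,214) or ring B at (263,188). Robot's left is +y, so ring A is farthest left. I'll move above it and check it in a close crop.

```bash
python3 -m jog '[{"dx":0.047,"dy":0.095,"hand":0},{"dx":0.047,"dy":0.095,"hand":0},{"dx":0.047,"dy":0.095,"hand":0},{"dx":0.047,"dy":0.095,"hand":0},{"dx":0.047,"dy":0.095,"hand":0}]'
python3 -m jog '[{"dx":0.047,"dy":0.095,"hand":0},{"dx":0.047,"dy":0.095,"hand":0},{"dx":0.047,"dy":0.095,"hand":0},{"dx":0.047,"dy":0.095,"hand":0},{"dx":0.047,"dy":0.095,"hand":0}]'
python3 -m jog '[{"dx":0.047,"dy":0.095,"hand":0},{"dx":0.047,"dy":0.095,"hand":0},{"dx":0.047,"dy":0.095,"hand":0},{"dx":0.047,"dy":0.095,"hand":0},{"hand":0}]'
```

```text
invalid input
invalid input
invalid input
```

```bash
python3 -m jog '[{"wx":0,"wy":0,"wz":0,"dx":0.047,"dy":0.095,"dz":0,"hand":0},{"wx":0,"wy":0,"wz":0,"dx":0.047,"dy":0.095,"dz":0,"hand":0},{"wx":0,"wy":0,"wz":0,"dx":0.047,"dy":0.095,"dz":0,"hand":0},{"wx":0,"wy":0,"wz":0,"dx":0.047,"dy":0.095,"dz":0,"hand":0},{"wx":0,"wy":0,"wz":0,"dx":0.047,"dy":0.095,"dz":0,"hand":0}]'
```

```text
clock: 1.22
tool_pos: [0.3157, -0.4501, 0.217]
eef_rot: [0.978, 0.21, 0.0, 0.0]
contact_force: [1.0, -0.1, 0.1]
opening: 1.001
finger_force: 0.0
```

```bash
python3 -m jog '[{"wx":0,"wy":0,"wz":0,"dx":0.047,"dy":0.095,"dz":0,"hand":0},{"wx":0,"wy":0,"wz":0,"dx":0.047,"dy":0.095,"dz":0,"hand":0},{"wx":0,"wy":0,"wz":0,"dx":0.047,"dy":0.095,"dz":0,"hand":0},{"wx":0,"wy":0,"wz":0,"dx":0.047,"dy":0.095,"dz":0,"hand":0},{"wx":0,"wy":0,"wz":0,"dx":0.047,"dy":0.095,"dz":0,"hand":0}]'
python3 -m jog '[{"wx":0,"wy":0,"wz":0,"dx":0.047,"dy":0.095,"dz":0,"hand":0},{"wx":0,"wy":0,"wz":0,"dx":0.047,"dy":0.095,"dz":0,"hand":0},{"wx":0,"wy":0,"wz":0,"dx":0.047,"dy":0.095,"dz":0,"hand":0},{"wx":0,"wy":0,"wz":0,"dx":0.047,"dy":0.095,"dz":0,"hand":0},{"wx":0,"wy":0,"wz":0,"dx":0,"dy":0,"dz":0,"hand":0}]'
python3 - <<'E'
from h import *
im=r.snapshot('wrist');cv2.imwrite('pics/w1.png',im[:,:,::-1])
i=r.camera_info('wrist');print((-i['R'].T@i['t']).round(3),i['R'].round(2).tolist())
for q in ['red_collar','red_rod','red_cyl']:
    for d in r.search_frame('wrist',q):
        b=d['bbox'];c=((b[0]+b[2])/2,(b[1]+b[3])/2);print(q,np.round(b),d['p'],at('wrist',c,.009).round(4))
E
```

```text
clock: 1.63
tool_pos: [0.3745, -0.3314, 0.217]
eef_rot: [0.978, 0.21, 0.0, 0.0]
contact_force: [0.5, -0.3, 0.5]
opening: 1.0
finger_force: 0.0
clock: 2.05
tool_pos: [0.4243, -0.2318, 0.2172]
eef_rot: [0.977, 0.214, 0.002, -0.001]
contact_force: [0.3, -0.9, -0.0]
opening: 0.998
finger_force: 0.0
[ 0.496 -0.2    0.386] [[0.41, -0.91, 0.0], [-0.87, -0.39, 0.31], [-0.28, -0.13, -0.95]]
red_collar [229. 114. 280. 167.] 0.91 [ 0.4379 -0.1963  0.009 ]
red_collar [159.  23. 210.  78.] 0.86 [ 0.4891 -0.1021  0.009 ]
```

View pics/w1.png

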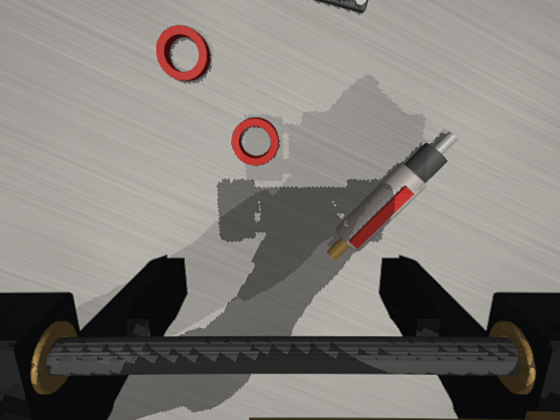

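Target ring A is at wrist px (184,53) and the look-alike B at (255,141), with the grinder on the right. A has the larger y in both cameras, so the choice stands. I'll go above it, lower.

```bash
python3 -m jog '[{"wx":0,"wy":0,"wz":0,"dx":0.05,"dy":0.1,"dz":0,"hand":0},{"wx":0,"wy":0,"wz":0,"dx":0.05,"dy":0.1,"dz":-0.07,"hand":0},{"wx":0,"wy":0,"wz":0,"dx":0.05,"dy":0.1,"dz":-0.07,"hand":0},{"wx":0,"wy":0,"wz":0,"dx":0.05,"dy":0.1,"dz":-0.07,"hand":0},{"wx":0,"wy":0,"wz":0,"dx":0.05,"dy":0.1,"dz":-0.07,"hand":0}]'
python3 -m jog '[{"wx":0,"wy":0,"wz":0,"dx":0,"dy":0,"dz":-0.03,"hand":0},{"wx":0,"wy":0,"wz":0,"dx":0,"dy":0,"dz":0,"hand":0},{"wx":0,"wy":0,"wz":0,"dx":0,"dy":0,"dz":0,"hand":0}]'
python3 - <<'E'
from h import *
im=r.snapshot('wrist');cv2.imwrite('pics/w2.png',im[:,:,::-1])
for q in ['red_collar','red_rod']:
    for d in r.masks_of('wrist',q):
        b=d['bbox'];m=d['region'];
        print(q,np.round(b),d['p'])
        if m.sum()<200: continue
        # outer contour hull -> undistort points at mid height
        c=max(cv2.findContours(m.astype(np.uint8),0,1)[0],key=cv2.contourArea)[:,0].astype(float)
        for z in (0,.009,.018):
            P=np.array([at('wrist',p,z)[:2] for p in c]);e=cv2.fitEllipse(P.astype(np.float32)*1000);print(z,np.round(e[0],1),np.round(e[1],1))
E
cat h.py >/dev/null
```

```text
clock: 2.67
tool_pos: [0.4838, -0.1134, 0.1462]
eef_rot: [0.978, 0.208, 0.0, 0.001]
contact_force: [1.4, 0.1, 0.1]
opening: 1.0
finger_force: 0.0
clock: 2.92
tool_pos: [0.4826, -0.1144, 0.1391]
eef_rot: [0.978, 0.209, -0.001, 0.0]
contact_force: [-0.2, -1.1, -0.2]
opening: 0.998
finger_force: 0.0
red_collar [237. 144. 292. 202.] 0.6
0 [485.7 -97.3] [49.4 52.8]
0.009 [487.8 -96.8] [47.9 51.3]
0.018 [489.8 -96.4] [46.5 49.7]
red_collar [313. 232. 369. 287.] 0.58
0 [ 436.8 -196.4] [50.  58.1]
0.009 [ 440.3 -193.1] [48.5 56.4]
0.018 [ 443.8 -189.7] [47.1 54.7]
```

View pics/w2.png

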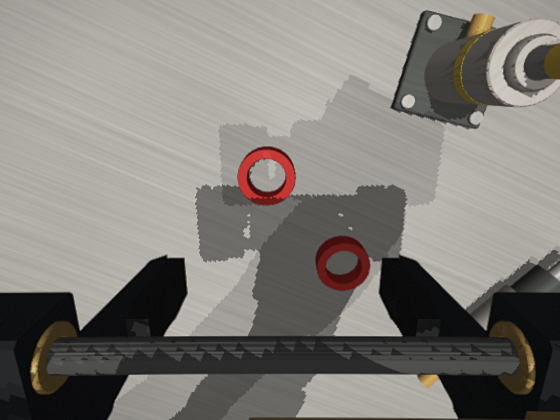

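Target ring is at px (267,175), with the look-alike at (342,262) and the yellow cylinder at upper right. The measured outer diameter is about 49 mm against the stated 48, so it fits. Going down.

```bash
python3 -m jog '[{"wx":0,"wy":0,"wz":0,"dx":0.022,"dy":0.072,"dz":0,"hand":0},{"wx":0,"wy":0,"wz":0,"dx":0,"dy":0,"dz":-0.1,"hand":0},{"wx":0,"wy":0,"wz":0,"dx":0,"dy":0,"dz":-0.1,"hand":0},{"wx":0,"wy":0,"wz":0,"dx":0,"dy":0,"dz":-0.1,"hand":0},{"wx":0,"wy":0,"wz":0,"dx":0,"dy":0,"dz":-0.08,"hand":0}]'
python3 -m jog '[{"wx":0,"wy":0,"wz":0,"dx":0,"dy":0,"dz":0,"hand":0},{"wx":0,"wy":0,"wz":0,"dx":0,"dy":0,"dz":0,"hand":0},{"wx":0,"wy":0,"wz":0,"dx":0,"dy":0,"dz":0,"hand":0}]'
cat >> h.py <<'E'
def collar(near,zs=(0,.009,.018),save=None):
    im=r.snapshot('wrist')
    if save: cv2.imwrite(save,im[:,:,::-1])
    for d in r.masks_of('wrist','red_collar'):
        m=d['region']
        if m.sum()<200: continue
        c=max(cv2.findContours(m.astype(np.uint8),0,1)[0],key=cv2.contourArea)[:,0].astype(float)
        for z in zs:
            P=np.array([at('wrist',p,z)[:2] for p in c]);e=cv2.fitEllipse(P.astype(np.float32)*1000);print(round(d['p'],2),np.round(d['bbox']),round(z,3),np.round(e[0],1),np.round(e[1],1))
E
python3 -c "
from h import *
collar(0,save='pics/w3.png')
print(proj('wrist',r.get_state()['tool_pos']))"
```

```text
clock: 3.48
tool_pos: [0.489, -0.0958, 0.0438]
eef_rot: [0.978, 0.209, 0.0, 0.0]
contact_force: [1.0, 0.1, -0.7]
opening: 1.003
finger_force: 0.0
clock: 3.73
tool_pos: [0.4896, -0.0953, 0.0456]
eef_rot: [0.978, 0.209, 0.001, 0.0]
contact_force: [0.9, 0.3, -0.1]
opening: 1.001
finger_force: 0.0
0.67 [242. 189. 323. 274.] 0 [483.6 -97.9] [51.8 56.8]
0.67 [242. 189. 323. 274.] 0.009 [486.9 -96.4] [49.7 54.4]
0.67 [242. 189. 323. 274.] 0.018 [490.3 -94.8] [47.5 52. ]
0.56 [343. 308. 409. 383.] 0 [ 448.2 -182.9] [22.1 38. ]
0.56 [343. 308. 409. 383.] 0.009 [ 453.1 -177.8] [21.2 36.4]
0.56 [343. 308. 409. 383.] 0.018 [ 457.9 -172.7] [20.3 34.8]
[284.34147389 255.65841437]
```

```bash
python3 -m jog '[{"wx":0,"wy":0,"wz":0,"dx":-0.004,"dy":0,"dz":-0.08,"hand":0},{"wx":0,"wy":0,"wz":0,"dx":0,"dy":0,"dz":-0.06,"hand":0},{"wx":0,"wy":0,"wz":0,"dx":0,"dy":0,"dz":-0.02,"hand":0},{"wx":0,"wy":0,"wz":0,"dx":0,"dy":0,"dz":0,"hand":0.3},{"wx":0,"wy":0,"wz":0,"dx":0,"dy":0,"dz":0,"hand":1}]' 20
python3 -m jog '[{"wx":0,"wy":0,"wz":0,"dx":0,"dy":0,"dz":0,"hand":1},{"wx":0,"wy":0,"wz":0,"dx":0,"dy":0,"dz":0,"hand":1},{"wx":0,"wy":0,"wz":0,"dx":0,"dy":0,"dz":0,"hand":1},{"wx":0,"wy":0,"wz":0,"dx":0,"dy":0,"dz":0,"hand":1},{"wx":0,"wy":0,"wz":0,"dx":0,"dy":0,"dz":0,"hand":1}]' 20
```

```text
clock: 4.25
tool_pos: [0.4884, -0.0946, 0.0051]
eef_rot: [0.978, 0.21, 0.0, 0.0]
contact_force: [0.6, -0.2, 0.5]
opening: 0.872
finger_force: 0.0
clock: 4.67
tool_pos: [0.4881, -0.0945, 0.0046]
eef_rot: [0.978, 0.21, 0.0, 0.0]
contact_force: [-0.4, -0.7, 0.4]
opening: 0.495
finger_force: 0.0
```

```bash
python3 -m jog '[{"wx":0,"wy":0,"wz":0,"dx":0,"dy":0,"dz":0,"hand":1},{"wx":0,"wy":0,"wz":0,"dx":0,"dy":0,"dz":0,"hand":1},{"wx":0,"wy":0,"wz":0,"dx":0,"dy":0,"dz":0,"hand":1}]' 20
python3 -c "
from h import *
collar(0,save='pics/w4.png')
s=r.get_state();print(s['tool_pos'],s['opening'],s['finger_force'])"
```

```text
clock: 4.92
tool_pos: [0.488, -0.0945, 0.0043]
eef_rot: [0.978, 0.21, 0.0, 0.0]
contact_force: [0.7, 0.4, -0.1]
opening: 0.264
finger_force: 0.0
0.7 [240. 209. 338. 312.] 0 [495. -93.] [30.7 47.8]
0.7 [240. 209. 338. 312.] 0.009 [498.4 -91.3] [29.1 45.3]
0.7 [240. 209. 338. 312.] 0.018 [501.9 -89.6] [27.5 42.8]
[ 0.48796922 -0.09446817  0.00432092] 0.17367770835868715 0.0
```

View pics/w4.png

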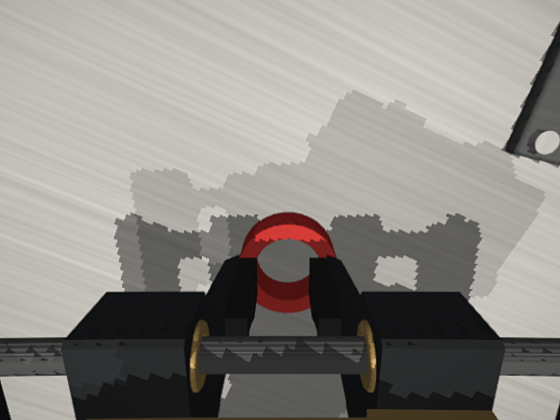

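The ring is at px (289,262), and the fingers (x≈257 and 310) overlap its rim with no contact force. They seem to be closing above it. I'll check at what height the tips really are.

```bash
python3 -c "
from h import *
from scipy.spatial.transform import Rotation as R
s=r.get_state();T=R.from_quat(s['eef_rot']).as_matrix();p=s['tool_pos']
print(s['opening'],s['finger_force'],p,r.camera_info('wrist')['t'], s['clock'])
for h in (0,.005,.01,.0187,.025,.03):
  print(h,[proj('wrist',p+T@np.array([a*.009,g,-h])).round(0).tolist() for a in (1,-1) for g in (.0115,.02,.024)])
for z in (0,.018): print(z,[proj('wrist',[.4882+a*.024*np.cos(t),-.0955+a*.024*np.sin(t),z]).round().tolist() for t in (-1.148,.42) for a in (-1,1)])
im=r.snapshot('wrist');s=r.get_state();print(s['opening'],s['finger_force'])
im2=r.snapshot('side');b=r.snapshot('scene')
cv2.imwrite('pics/c5.png',np.hstack([cv2.resize(im[180:400,150:430],(560,440)),cv2.resize(b[150:260,220:280],(240,440))])[:,:,::-1])"
```

```text
0.17367770835868715 0.0 [ 0.48796922 -0.09446817  0.00432092] [-0.28507284  0.4106421   0.31445696] 5.0167
0 [[307.0, 239.0], [324.0, 239.0], [332.0, 239.0], [306.0, 271.0], [323.0, 271.0], [330.0, 271.0]]
0.005 [[308.0, 243.0], [325.0, 243.0], [333.0, 243.0], [307.0, 276.0], [324.0, 276.0], [332.0, 276.0]]
0.01 [[308.0, 248.0], [326.0, 248.0], [334.0, 248.0], [308.0, 281.0], [325.0, 281.0], [333.0, 281.0]]
0.0187 [[310.0, 256.0], [328.0, 256.0], [337.0, 256.0], [309.0, 290.0], [327.0, 290.0], [335.0, 290.0]]
0.025 [[311.0, 262.0], [330.0, 262.0], [339.0, 262.0], [310.0, 298.0], [328.0, 298.0], [337.0, 298.0]]
0.03 [[312.0, 267.0], [331.0, 267.0], [341.0, 267.0], [311.0, 304.0], [330.0, 304.0], [339.0, 304.0]]
0 [[241.0, 252.0], [332.0, 252.0], [286.0, 292.0], [287.0, 209.0]]
0.018 [[237.0, 269.0], [337.0, 269.0], [286.0, 312.0], [287.0, 222.0]]
0.12897971233597216 0.0
```

View pics/c5.png

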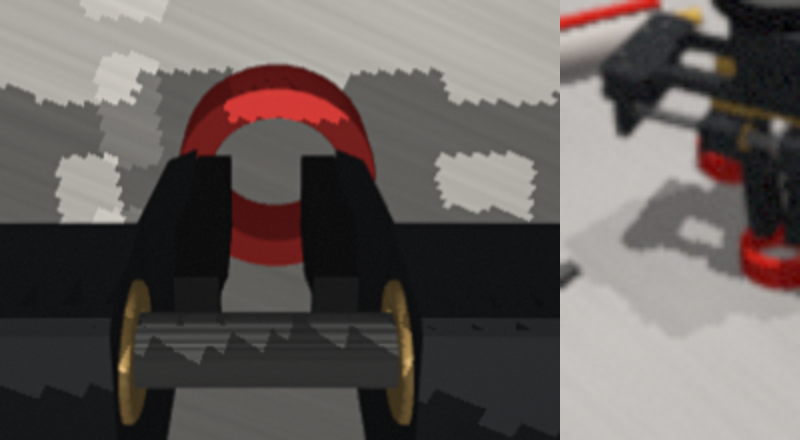

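The tip edge sits at wrist row 258, which puts the tips about 20 mm above the stated TCP, so they hover over the collar. I'll reopen, then feel downward gently for the bench.

```bash
python3 -m jog '[{"wx":0,"wy":0,"wz":0,"dx":0,"dy":0,"dz":0,"hand":0},{"wx":0,"wy":0,"wz":0,"dx":0,"dy":0,"dz":0,"hand":0},{"wx":0,"wy":0,"wz":0,"dx":0,"dy":0,"dz":0,"hand":0},{"wx":0,"wy":0,"wz":0,"dx":0,"dy":0,"dz":0,"hand":0},{"wx":0,"wy":0,"wz":0,"dx":0,"dy":0,"dz":0,"hand":0}]' 20
python3 -m jog '[{"wx":0,"wy":0,"wz":0,"dx":0,"dy":0,"dz":0,"hand":0},{"wx":0,"wy":0,"wz":0,"dx":0,"dy":0,"dz":0,"hand":0},{"wx":0,"wy":0,"wz":0,"dx":0,"dy":0,"dz":0,"hand":0},{"wx":0,"wy":0,"wz":0,"dx":0,"dy":0,"dz":-0.01,"hand":0},{"wx":0,"wy":0,"wz":0,"dx":0,"dy":0,"dz":-0.01,"hand":0}]' 20
python3 -m jog '[{"wx":0,"wy":0,"wz":0,"dx":0,"dy":0,"dz":-0.012,"hand":0},{"wx":0,"wy":0,"wz":0,"dx":0,"dy":0,"dz":0,"hand":0}]' 20
```

```text
clock: 5.58
tool_pos: [0.488, -0.0945, 0.0043]
eef_rot: [0.978, 0.21, 0.0, 0.0]
contact_force: [0.3, -0.5, 0.4]
opening: 0.398
finger_force: 0.0
clock: 6.0
tool_pos: [0.4881, -0.0945, -0.0007]
eef_rot: [0.978, 0.21, 0.0, 0.0]
contact_force: [-0.9, 0.3, 0.1]
opening: 0.775
finger_force: 0.0
clock: 6.17
tool_pos: [0.4876, -0.0944, -0.0043]
eef_rot: [0.978, 0.21, -0.0, -0.0]
contact_force: [-0.5, 0.6, -0.4]
opening: 0.926
finger_force: 0.0
```

```bash
python3 -m jog '[{"wx":0,"wy":0,"wz":0,"dx":0,"dy":0,"dz":-0.01,"hand":0},{"wx":0,"wy":0,"wz":0,"dx":0,"dy":0,"dz":-0.01,"hand":0},{"wx":0,"wy":0,"wz":0,"dx":0,"dy":0,"dz":-0.008,"hand":0},{"wx":0,"wy":0,"wz":0,"dx":0,"dy":0,"dz":0,"hand":0}]' 20
```

```text
clock: 6.5
tool_pos: [0.4878, -0.0944, -0.0111]
eef_rot: [0.978, 0.21, -0.0, -0.0]
contact_force: [-0.2, 0.3, 0.2]
opening: 1.0
finger_force: 0.0
```

No contact yet; tips are about 9 mm above the bench, halfway up the collar. Closing here.

```bash
python3 -m jog '[{"wx":0,"wy":0,"wz":0,"dx":0,"dy":0,"dz":-0.004,"hand":0.3},{"wx":0,"wy":0,"wz":0,"dx":0,"dy":0,"dz":0,"hand":1},{"wx":0,"wy":0,"wz":0,"dx":0,"dy":0,"dz":0,"hand":1},{"wx":0,"wy":0,"wz":0,"dx":0,"dy":0,"dz":0,"hand":1},{"wx":0,"wy":0,"wz":0,"dx":0,"dy":0,"dz":0,"hand":1}]' 20
python3 -m jog '[{"wx":0,"wy":0,"wz":0,"dx":0,"dy":0,"dz":0,"hand":1},{"wx":0,"wy":0,"wz":0,"dx":0,"dy":0,"dz":0,"hand":1},{"wx":0,"wy":0,"wz":0,"dx":0,"dy":0,"dz":0,"hand":1}]' 20
```

```text
clock: 6.92
tool_pos: [0.488, -0.0945, -0.0116]
eef_rot: [0.978, 0.21, 0.0, 0.0]
contact_force: [0.2, 0.4, 0.6]
opening: 0.646
finger_force: 0.0
clock: 7.17
tool_pos: [0.4881, -0.0945, -0.0116]
eef_rot: [0.978, 0.21, 0.0, 0.0]
contact_force: [0.2, -0.8, 0.3]
opening: 0.539
finger_force: 20.0
```

Collar gripped: the opening reads 47.4 mm at 20 N. Lifting.

```bash
python3 -m jog '[{"wx":0,"wy":0,"wz":0,"dx":0,"dy":0,"dz":0.06,"hand":1},{"wx":0,"wy":0,"wz":0,"dx":0,"dy":0,"dz":0.13,"hand":1},{"wx":0,"wy":0,"wz":0,"dx":0,"dy":0,"dz":0.13,"hand":1},{"wx":0,"wy":0,"wz":0,"dx":0,"dy":0,"dz":0.13,"hand":1},{"wx":0,"wy":0,"wz":0,"dx":0,"dy":0,"dz":0.13,"hand":1}]' 20
python3 -m jog '[{"wx":0,"wy":0,"wz":0,"dx":0,"dy":0,"dz":0.12,"hand":1},{"wx":0,"wy":0,"wz":0,"dx":0.04,"dy":0.08,"dz":0.02,"hand":1},{"wx":0,"wy":0,"wz":0,"dx":0.04,"dy":0.08,"dz":0,"hand":1},{"wx":0,"wy":0,"wz":0,"dx":0.02,"dy":0.04,"dz":0,"hand":1},{"wx":0,"wy":0,"wz":0,"dx":0,"dy":0,"dz":0,"hand":1}]' 20
python3 - <<'E'
from h import *
s=r.get_state();p=np.array(s['tool_pos']);print(p,s['opening'],s['finger_force'])
collar(0,zs=(p[2]+.0116,p[2]+.0206,p[2]+.0296),save='pics/w6.png')
for d in r.masks_of('wrist','red_rod')+r.masks_of('wrist','red_cyl'): print(d['bbox'],d['p'])
b=r.snapshot('scene');cv2.imwrite('pics/s6.png',b[:,:,::-1]);w=cv2.imread('pics/w6.png')
u=proj('scene',p).astype(int);print(u,[proj('scene',p+[0,0,h]).round(1).tolist() for h in (.0116,.0296,.0637,.0837)])
c=b[u[1]-70:u[1]+50,u[0]-60:u[0]+60,::-1]
cv2.imwrite('pics/c6.png',np.hstack([cv2.resize(c,(420,420),interpolation=2),cv2.resize(w,(560,420))])[:,:800])
E
```

```text
clock: 7.58
tool_pos: [0.4873, -0.0944, 0.1347]
eef_rot: [0.978, 0.21, -0.0, -0.0]
contact_force: [-0.9, -0.8, -0.4]
opening: 0.538
finger_force: 20.0
clock: 8.0
tool_pos: [0.5139, -0.0413, 0.1683]
eef_rot: [0.977, 0.212, 0.001, -0.001]
contact_force: [-0.1, -0.5, -1.2]
opening: 0.539
finger_force: 20.0
[ 0.51393252 -0.04133805  0.16827946] 0.539381605143166 20.00027253292501
0.93 [231. 219. 339. 335.] 0.18 [504.2 -47.4] [52.7 60.9]
0.93 [231. 219. 339. 335.] 0.189 [508.9 -45.3] [49.7 57.4]
0.93 [231. 219. 339. 335.] 0.198 [513.6 -43.2] [46.6 53.9]
0.64 [381. 279. 409. 309.] 0.18 [ 522.6 -101.4] [ 6.8 21.6]
0.64 [381. 279. 409. 309.] 0.189 [526.3 -96.2] [ 6.4 20.4]
0.64 [381. 279. 409. 309.] 0.198 [529.9 -90.9] [ 6.  19.1]
[76.1, 0.0, 207.0, 67.4] 0.75
[283 168] [[283.7, 163.4], [283.8, 155.4], [284.0, 139.6], [284.1, 129.9]]
```

View pics/c6.png

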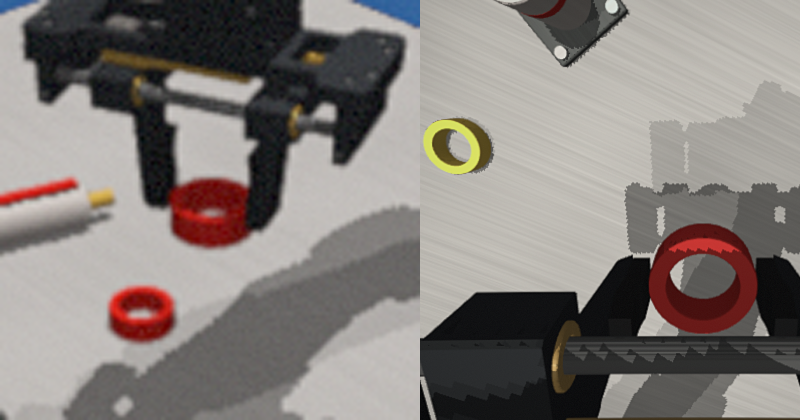

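The left half is the scene crop: the collar hangs flat in the gripper with the look-alike B left on the bench, and the screw bar between the carriages is at scene row ≈125.7. The right half is the wrist view: the held collar is at (285,277), the yellow collar at (40,147) and the red cylinder's base is entering at top-left. Next I'll triangulate the bar and the collar centre in the tool frame.

```bash
python3 - <<'E'
from h import *
from scipy.spatial.transform import Rotation as R
from scipy.optimize import least_squares
s=r.get_state();T=R.from_quat(s['eef_rot']).as_matrix();p=np.array(s['tool_pos'])
f=lambda v:[proj('wrist',p+T@[v[0],0,-v[1]])[1]-354,proj('scene',p+T@[v[0],0,-v[1]])[1]-125.7]
print('bar x,h',least_squares(f,[0,.08]).x.round(4))
# collar fit: silhouette bbox in wrist [231,219,339,335]
t=np.linspace(0,6.283,60)
def g(v):
    P=np.array([proj('wrist',p+T@[v[0]+.024*np.cos(a),v[1]+.024*np.sin(a),-v[2]-k]) for a in t for k in (0,.018)])
    return np.r_[P.min(0),P.max(0)]-[231,219,339,335]
q=least_squares(g,[0,0,.0116]);print('collar in tool x,y,h(underside)',q.x.round(4),q.fun.round(1),'world offset',(T@[q.x[0],q.x[1],0]).round(4))
E
```

```text
bar x,h [0.0248 0.1018]
collar in tool x,y,h(underside) [-0.      0.0001  0.0128] [-1.4  1.5  1.4 -1.4] world offset [ 0.     -0.0001  0.    ]
```

```bash
python3 -m jog '[{"wx":0,"wy":0,"wz":0,"dx":0.05,"dy":0.1,"dz":0.01,"hand":1},{"wx":0,"wy":0,"wz":0,"dx":0.05,"dy":0.1,"dz":0,"hand":1},{"wx":0,"wy":0,"wz":0,"dx":0.05,"dy":0.1,"dz":0,"hand":1},{"wx":0,"wy":0,"wz":0,"dx":0,"dy":0,"dz":0,"hand":1},{"wx":0,"wy":0,"wz":0,"dx":0,"dy":0,"dz":0,"hand":1}]' 20
python3 - <<'E'
from h import *
s=r.get_state();print(s['tool_pos'],s['finger_force'])
im=r.snapshot('wrist');cv2.imwrite('pics/w7.png',im[:,:,::-1])
for q in ('red_rod','red_cyl'):
    for d in r.search_frame('wrist',q): print(q,np.round(d['bbox'],1),round(d['p'],2))
X=[.603,.115,0]
for z in (0,.1,.155): print(z,proj('wrist',[*X[:2],z]).round(),proj('scene',[*X[:2],z]).round())
E
```

```text
clock: 8.67
tool_pos: [0.5505, 0.0313, 0.1704]
eef_rot: [0.978, 0.211, -0.0, -0.0]
contact_force: [-0.4, -1.0, -0.3]
opening: 0.538
finger_force: 20.0
[0.5504526  0.03127058 0.17039925] 19.999841954559088
red_rod [139.4  59.7 197.5  99.3] 0.79
red_rod [228.2 219.8 337.9 333.5] 0.54
red_cyl [151.8  23.1 267.1 140.9] 0.91
0 [219.  86.] [305. 295.]
0.1 [192.  84.] [308. 257.]
0.155 [165.  83.] [309. 233.]
```

View pics/w7.png

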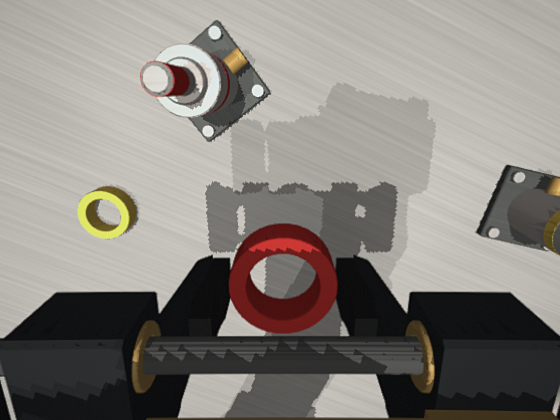

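The wrist view shows the red rod's top disc at (157,78), the shoulder ring centred near (190,80), and base corners at (215,33), (257,91), (208,131) and roughly (163,75), the last hidden. The held collar is at (284,278).

```bash
python3 - <<'E'
from h import *
im=cv2.imread('pics/w7.png');hsv=cv2.cvtColor(im,cv2.COLOR_BGR2HSV)
# bright disc of rod top: white pixels left of red
sub=im[55:105,130:185];g=(sub.min(2)>185).astype(np.uint8)
n,l,st,ce=cv2.connectedComponentsWithStats(g)
for k in range(1,n):
    if st[k,4]>60: print(st[k],ce[k]+[130,55])
print('top',at('wrist',(157.5,78),.155).round(4),'shoulder',at('wrist',(190.5,80.5),.1).round(4))
# base plate screws at opposite corners (215,33),(208,131)
print('base',[at('wrist',u,.011).round(4).tolist() for u in ((215,33),(257,91),(208,131))])
sc=cv2.imread('pics/s6.png');cv2.imwrite('pics/t.png',cv2.resize(sc[225:325,270:350],None,fx=6,fy=6,interpolation=2))
E
```

```text
[  0   0  55  11 225] [155.52888889  57.91111111]
[39  4 16  7 87] [177.74712644  61.89655172]
[ 13  11  25  26 503] [154.89662028  78.34393638]
[ 0 19 11 12 73] [134.95890411  78.80821918]
[ 0 42 18  8 70] [136.05714286 101.75714286]
[ 27  42  22   8 101] [165.36633663 100.85148515]
top [0.6036 0.1189 0.155 ] shoulder [0.6048 0.1167 0.1   ]
base [[0.6409, 0.1307, 0.011], [0.6133, 0.0817, 0.011], [0.564, 0.1086, 0.011]]
```

```bash
python3 -m jog '[{"wx":0,"wy":0,"wz":0,"dx":0.016,"dy":0.09,"dz":0,"hand":1},{"wx":0,"wy":0,"wz":0,"dx":0.016,"dy":0.1,"dz":0,"hand":1},{"wx":0,"wy":0,"wz":0,"dx":0.016,"dy":0.085,"dz":0,"hand":1},{"wx":0,"wy":0,"wz":0,"dx":0,"dy":0,"dz":0,"hand":1},{"wx":0,"wy":0,"wz":0,"dx":0,"dy":0,"dz":0,"hand":1}]' 20
python3 - <<'E'
from h import *
s=r.get_state();print(s['tool_pos'],s['finger_force'])
im=r.snapshot('wrist')[:,:,::-1];cv2.imwrite('pics/w8.png',im)
for z in (.1,.155): print(z,proj('wrist',[.6035,.119,z]).round())
u=proj('wrist',[.6035,.119,.155]).astype(int)
g=(im[max(u[1]-40,0):u[1]+40,u[0]-40:u[0]+40].min(2)>185).astype(np.uint8)
n,l,st,ce=cv2.connectedComponentsWithStats(g)
for k in range(1,n):
    if st[k,4]>60:
        c=ce[k]+[u[0]-40,max(u[1]-40,0)];print(st[k],c,at('wrist',c,.155).round(4))
cv2.imwrite('pics/c8.png',cv2.resize(im[:240,150:430],(700,600),interpolation=2))
E
```

```text
clock: 9.23
tool_pos: [0.5621, 0.0989, 0.1707]
eef_rot: [0.978, 0.21, -0.0, 0.0]
contact_force: [-0.4, -1.1, -1.2]
opening: 0.539
finger_force: 20.0
[0.56208588 0.09894768 0.17069639] 19.999720891937613
0.1 [280. 145.]
0.155 [279. 160.]
[   7    0   63   54 1118] [276.53756708 140.92844365] [0.612 0.124 0.155]
[ 19   6  39  29 364] [276.10989011 136.5467033 ] [0.6139 0.1251 0.155 ]
[ 26  28  22  15 203] [273.50738916 153.9408867 ] [0.6053 0.1228 0.155 ]
```

View pics/c8.png

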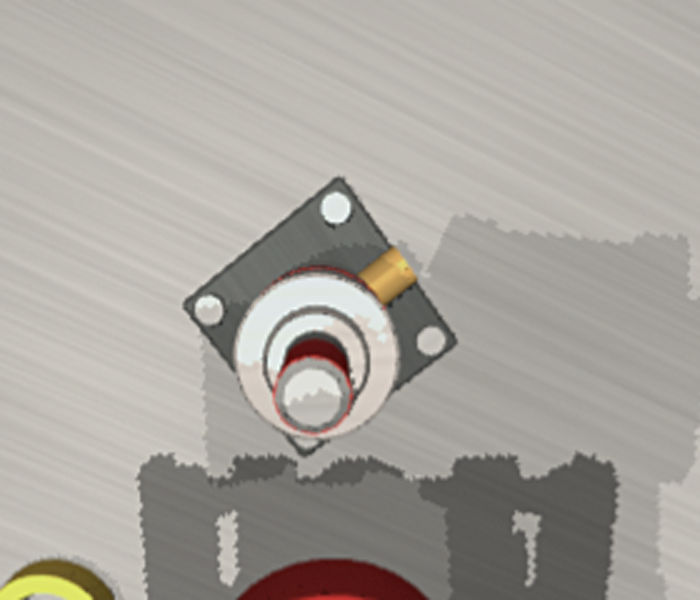

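The crop shows the rod's top circle at full px (275.4,158.4), the shoulder circle at (276.6,140.8), and the held collar's rim below.

```bash
python3 - <<'E'
from h import *
p=np.array(r.get_state()['tool_pos'])
a=at('wrist',(275.4,158.4),.155);b=at('wrist',(276.6,140.8),.1)
print(a.round(4),b.round(4)); print('delta top',(a-p)[:2].round(4),((a-p)[:2]/.25).round(3),'sh',(b-p)[:2].round(4))
m=[at('wrist',(150+x/2.5,y/2.5),.011)[:2] for x,y in ((335,208),(209,309),(431,341),)];print((m[1]+m[2])/2)
E
```

```text
[0.6036 0.121  0.155 ] [0.605  0.1218 0.1   ]
delta top [0.0416 0.0237] [0.166 0.095] sh [0.0431 0.0245]
[0.60296337 0.12063347]
```

```bash
python3 -m jog '[{"wx":0,"wy":0,"wz":0,"dx":0.06,"dy":0.03,"dz":0,"hand":1},{"wx":0,"wy":0,"wz":0,"dx":0.06,"dy":0.03,"dz":0,"hand":1},{"wx":0,"wy":0,"wz":0,"dx":0.05,"dy":0.031,"dz":0,"hand":1},{"wx":0,"wy":0,"wz":0,"dx":0,"dy":0,"dz":0,"hand":1},{"wx":0,"wy":0,"wz":0,"dx":0,"dy":0,"dz":0,"hand":1}]' 20
python3 -c "
from h import *
for c in ('wrist','scene'): cv2.imwrite('pics/%s9.png'%c,r.snapshot(c)[:,:,::-1])
s=r.get_state();print(s['tool_pos'],s['clock'])"
```

```text
clock: 9.7
tool_pos: [0.6046, 0.1198, 0.1705]
eef_rot: [0.978, 0.209, -0.001, 0.001]
contact_force: [-0.6, -0.4, -0.9]
opening: 0.539
finger_force: 20.0
[0.60381171 0.11973815 0.17059609] 9.8
```

```bash
python3 -m jog '[{"wx":0,"wy":0,"wz":0,"dx":0,"dy":0.005,"dz":-0.05,"hand":1},{"wx":0,"wy":0,"wz":0,"dx":0,"dy":0,"dz":-0.05,"hand":1},{"wx":0,"wy":0,"wz":0,"dx":0,"dy":0,"dz":-0.05,"hand":1},{"wx":0,"wy":0,"wz":0,"dx":0,"dy":0,"dz":-0.05,"hand":1},{"wx":0,"wy":0,"wz":0,"dx":0,"dy":0,"dz":0,"hand":1}]' 20
python3 -m jog '[{"wx":0,"wy":0,"wz":0,"dx":0,"dy":0,"dz":-0.03,"hand":1},{"wx":0,"wy":0,"wz":0,"dx":0,"dy":0,"dz":-0.025,"hand":1},{"wx":0,"wy":0,"wz":0,"dx":0,"dy":0,"dz":0,"hand":1},{"wx":0,"wy":0,"wz":0,"dx":0,"dy":0,"dz":0,"hand":1}]' 20
python3 -c "
from h import *
im=r.snapshot('wrist')[:,:,::-1];cv2.imwrite('pics/w10.png',im);sc=r.snapshot('scene')[:,:,::-1];cv2.imwrite('pics/s10.png',sc)
s=r.get_state();print(s['tool_pos'],s['clock'])
cv2.imwrite('pics/c10.png',np.hstack([cv2.resize(im[180:340,200:380],(450,400),interpolation=2),cv2.resize(sc[200:300,270:355],(340,400),interpolation=2)]))
"
```

```text
clock: 10.22
tool_pos: [0.6022, 0.1214, 0.1187]
eef_rot: [0.978, 0.209, -0.003, 0.001]
contact_force: [-1.0, -0.6, 0.3]
opening: 0.539
finger_force: 20.0
clock: 10.55
tool_pos: [0.6048, 0.1231, 0.1071]
eef_rot: [0.978, 0.21, -0.0, 0.0]
contact_force: [-0.5, 0.3, -0.0]
opening: 0.534
finger_force: 20.0
[0.60529754 0.12331298 0.10755553] 10.65
```

View pics/c10.png

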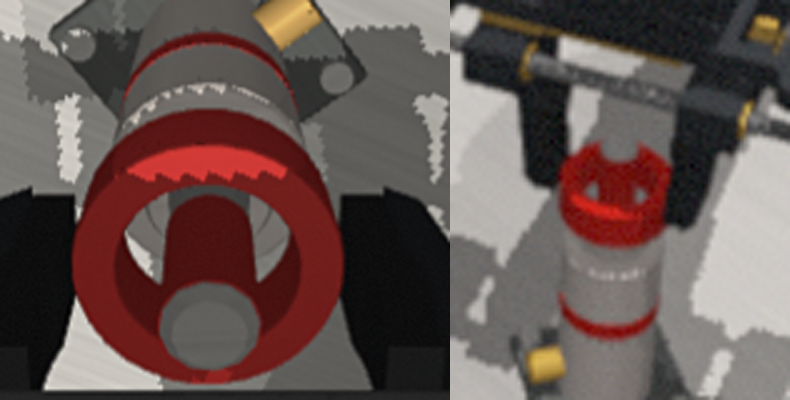

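The crop shows the collar already round the rod. Rod top circle is at wrist px (284,310), spigot visible on both sides through the hole, and the collar hangs just above the shoulder. I'll check the centring against this.

```bash
python3 -c "
from h import *
p=np.array(r.get_state()['tool_pos'])
a=at('wrist',(284.2,310.2),.155);print(p,a.round(4),(a-p)[:2].round(4))
print(proj('wrist',[p[0],p[1],.155]),proj('wrist',[p[0],p[1],p[2]+.0296]))
"
```

```text
[0.60529754 0.12331298 0.10755553] [0.6046 0.1234 0.155 ] [-0.0007  0.0001]
[285.01076058 308.92483233] [284.72616336 285.26534503]
```

```bash
python3 -m jog '[{"wx":0,"wy":0,"wz":0,"dx":-0.002,"dy":0,"dz":-0.015,"hand":1},{"wx":0,"wy":0,"wz":0,"dx":0,"dy":0,"dz":-0.015,"hand":1},{"wx":0,"wy":0,"wz":0,"dx":0,"dy":0,"dz":-0.015,"hand":1},{"wx":0,"wy":0,"wz":0,"dx":0,"dy":0,"dz":-0.01,"hand":1},{"wx":0,"wy":0,"wz":0,"dx":0,"dy":0,"dz":0,"hand":1}]' 20
```

```text
clock: 11.07
tool_pos: [0.6039, 0.1231, 0.0925]
eef_rot: [0.978, 0.21, -0.001, 0.0]
contact_force: [0.0, -0.2, -0.5]
opening: 0.532
finger_force: 20.0
```

```bash
python3 -m jog '[{"wx":0,"wy":0,"wz":0,"dx":0,"dy":0,"dz":-0.007,"hand":1},{"wx":0,"wy":0,"wz":0,"dx":0,"dy":0,"dz":-0.007,"hand":1},{"wx":0,"wy":0,"wz":0,"dx":0,"dy":0,"dz":0,"hand":1}]' 20
python3 -m jog '[{"wx":0,"wy":0,"wz":0,"dx":0,"dy":0,"dz":-0.004,"hand":1},{"wx":0,"wy":0,"wz":0,"dx":0,"dy":0,"dz":0,"hand":1}]' 20
```

```text
clock: 11.32
tool_pos: [0.6043, 0.1233, 0.0895]
eef_rot: [0.978, 0.21, -0.0, 0.0]
contact_force: [0.1, -0.1, -0.3]
opening: 0.538
finger_force: 20.0
clock: 11.48
tool_pos: [0.6044, 0.1233, 0.0888]
eef_rot: [0.978, 0.21, -0.0, 0.0]
contact_force: [-0.1, 0.6, -1.1]
opening: 0.539
finger_force: 20.0
```

```bash
python3 -m jog '[{"wx":0,"wy":0,"wz":0,"dx":0,"dy":0,"dz":-0.002,"hand":1},{"wx":0,"wy":0,"wz":0,"dx":0,"dy":0,"dz":0,"hand":0.2},{"wx":0,"wy":0,"wz":0,"dx":0,"dy":0,"dz":0,"hand":0.2},{"wx":0,"wy":0,"wz":0,"dx":0,"dy":0,"dz":0,"hand":0.2},{"wx":0,"wy":0,"wz":0,"dx":0,"dy":0,"dz":0,"hand":0.2}]' 20
python3 -m jog '[{"wx":0,"wy":0,"wz":0,"dx":0,"dy":0,"dz":0.02,"hand":0.2},{"wx":0,"wy":0,"wz":0,"dx":0,"dy":0,"dz":0.02,"hand":0.2},{"wx":0,"wy":0,"wz":0,"dx":0,"dy":0,"dz":0.02,"hand":0.2},{"wx":0,"wy":0,"wz":0,"dx":0,"dy":0,"dz":0,"hand":0.2},{"wx":0,"wy":0,"wz":0,"dx":0,"dy":0,"dz":0,"hand":0.2}]' 20
python3 -c "
from h import *
im=r.snapshot('wrist')[:,:,::-1];cv2.imwrite('pics/w11.png',im);sc=r.snapshot('scene')[:,:,::-1];cv2.imwrite('pics/s11.png',sc)
s=r.get_state();print(s['tool_pos'],s['clock'],proj('wrist',[*s['tool_pos'][:2],.155]),proj('wrist',[*s['tool_pos'][:2],.118]))
cv2.imwrite('pics/c11.png',np.hstack([cv2.resize(im[180:340,200:380],(450,400),interpolation=2),cv2.resize(sc[200:300,270:355],(340,400),interpolation=2)]))
"
```

```text
clock: 11.9
tool_pos: [0.6046, 0.1233, 0.0884]
eef_rot: [0.978, 0.21, 0.0, 0.0]
contact_force: [-0.9, -0.6, 0.5]
opening: 0.796
finger_force: 0.0
clock: 12.32
tool_pos: [0.6049, 0.1234, 0.104]
eef_rot: [0.978, 0.21, 0.001, -0.0]
contact_force: [-0.1, -0.7, 0.5]
opening: 0.801
finger_force: 0.0
[0.60439534 0.1232466  0.10338761] 12.4167 [285.06181262 315.46721865] [284.52372179 269.1265542 ]
```

View pics/c11.png

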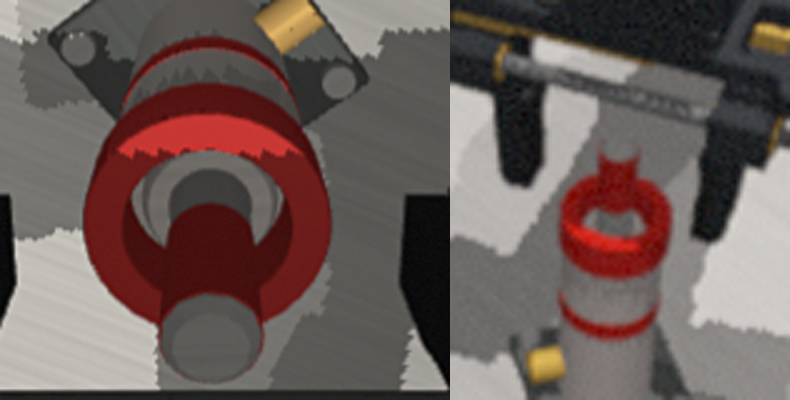

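The collar sits flat on the shoulder. The rod's top is at wrist px (284,315) against an expected (285,315), so it is centred within 0.5 mm. Now I'll grip the rod; tips are about 5 mm above the collar.

```bash
python3 -m jog '[{"wx":0,"wy":0,"wz":0,"dx":0,"dy":0,"dz":0,"hand":1},{"wx":0,"wy":0,"wz":0,"dx":0,"dy":0,"dz":0,"hand":1},{"wx":0,"wy":0,"wz":0,"dx":0,"dy":0,"dz":0,"hand":1},{"wx":0,"wy":0,"wz":0,"dx":0,"dy":0,"dz":0,"hand":1},{"wx":0,"wy":0,"wz":0,"dx":0,"dy":0,"dz":0,"hand":1}]' 30
python3 -m jog '[{"wx":0,"wy":0,"wz":0,"dx":0,"dy":0,"dz":0,"hand":1},{"wx":0,"wy":0,"wz":0,"dx":0,"dy":0,"dz":0,"hand":1},{"wx":0,"wy":0,"wz":0,"dx":0,"dy":0,"dz":0,"hand":1},{"wx":0,"wy":0,"wz":0,"dx":0,"dy":0,"dz":0,"hand":1},{"wx":0,"wy":0,"wz":0,"dx":0,"dy":0,"dz":0,"hand":1}]' 30
```

```text
clock: 12.83
tool_pos: [0.6044, 0.1233, 0.1032]
eef_rot: [0.978, 0.21, -0.0, 0.0]
contact_force: [0.3, 0.1, -0.6]
opening: 0.444
finger_force: 0.0
clock: 13.25
tool_pos: [0.6045, 0.1232, 0.1033]
eef_rot: [0.978, 0.21, -0.0, 0.0]
contact_force: [-0.1, -0.2, -0.5]
opening: 0.169
finger_force: 30.0
```

Rod gripped with no side load. Drawing it up slowly.

```bash
python3 -m jog '[{"wx":0,"wy":0,"wz":0,"dx":0,"dy":0,"dz":0.005,"hand":1},{"wx":0,"wy":0,"wz":0,"dx":0,"dy":0,"dz":0.005,"hand":1},{"wx":0,"wy":0,"wz":0,"dx":0,"dy":0,"dz":0.005,"hand":1},{"wx":0,"wy":0,"wz":0,"dx":0,"dy":0,"dz":0.005,"hand":1},{"wx":0,"wy":0,"wz":0,"dx":0,"dy":0,"dz":0,"hand":1}]' 30
python3 -m jog '[{"wx":0,"wy":0,"wz":0,"dx":0,"dy":0,"dz":0.005,"hand":1},{"wx":0,"wy":0,"wz":0,"dx":0,"dy":0,"dz":0.005,"hand":1},{"wx":0,"wy":0,"wz":0,"dx":0,"dy":0,"dz":0.005,"hand":1},{"wx":0,"wy":0,"wz":0,"dx":0,"dy":0,"dz":0.005,"hand":1},{"wx":0,"wy":0,"wz":0,"dx":0,"dy":0,"dz":0.005,"hand":1}]' 30
```

```text
clock: 13.67
tool_pos: [0.6046, 0.1233, 0.1086]
eef_rot: [0.978, 0.21, 0.0, 0.0]
contact_force: [-0.0, -0.8, -1.8]
opening: 0.17
finger_force: 30.0
clock: 14.08
tool_pos: [0.6045, 0.1233, 0.1147]
eef_rot: [0.978, 0.21, 0.0, -0.0]
contact_force: [-0.3, -0.0, -2.7]
opening: 0.17
finger_force: 30.0
```

```bash
python3 -m jog '[{"wx":0,"wy":0,"wz":0,"dx":0,"dy":0,"dz":0.007,"hand":1},{"wx":0,"wy":0,"wz":0,"dx":0,"dy":0,"dz":0.007,"hand":1},{"wx":0,"wy":0,"wz":0,"dx":0,"dy":0,"dz":0.007,"hand":1},{"wx":0,"wy":0,"wz":0,"dx":0,"dy":0,"dz":0.007,"hand":1},{"wx":0,"wy":0,"wz":0,"dx":0,"dy":0,"dz":0.007,"hand":1}]' 30
python3 -m jog '[{"wx":0,"wy":0,"wz":0,"dx":0,"dy":0,"dz":0.007,"hand":1},{"wx":0,"wy":0,"wz":0,"dx":0,"dy":0,"dz":0.007,"hand":1},{"wx":0,"wy":0,"wz":0,"dx":0,"dy":0,"dz":0.007,"hand":1},{"wx":0,"wy":0,"wz":0,"dx":0,"dy":0,"dz":0.007,"hand":1},{"wx":0,"wy":0,"wz":0,"dx":0,"dy":0,"dz":0.007,"hand":1}]' 30
python3 -m jog '[{"wx":0,"wy":0,"wz":0,"dx":0,"dy":0,"dz":0.007,"hand":1},{"wx":0,"wy":0,"wz":0,"dx":0,"dy":0,"dz":0.007,"hand":1},{"wx":0,"wy":0,"wz":0,"dx":0,"dy":0,"dz":0.007,"hand":1},{"wx":0,"wy":0,"wz":0,"dx":0,"dy":0,"dz":0.007,"hand":1},{"wx":0,"wy":0,"wz":0,"dx":0,"dy":0,"dz":0,"hand":1}]' 30
```

```text
clock: 14.5
tool_pos: [0.6045, 0.1233, 0.1236]
eef_rot: [0.978, 0.21, 0.0, 0.0]
contact_force: [0.4, 0.2, -1.9]
opening: 0.168
finger_force: 30.0
clock: 14.92
tool_pos: [0.6045, 0.1232, 0.1323]
eef_rot: [0.978, 0.21, 0.0, 0.0]
contact_force: [-0.8, -0.1, -1.2]
opening: 0.167
finger_force: 30.0
clock: 15.33
tool_pos: [0.6047, 0.1233, 0.1395]
eef_rot: [0.978, 0.21, 0.0, 0.0]
contact_force: [0.6, 0.7, -1.5]
opening: 0.174
finger_force: 30.0
```

Lifted 36.2 mm so far; 8.8 mm to go.

```bash
python3 -m jog '[{"wx":0,"wy":0,"wz":0,"dx":0,"dy":0,"dz":0.007,"hand":1},{"wx":0,"wy":0,"wz":0,"dx":0,"dy":0,"dz":0.007,"hand":1},{"wx":0,"wy":0,"wz":0,"dx":0,"dy":0,"dz":0.007,"hand":1},{"wx":0,"wy":0,"wz":0,"dx":0,"dy":0,"dz":0.007,"hand":1},{"wx":0,"wy":0,"wz":0,"dx":0,"dy":0,"dz":0.007,"hand":1}]' 30
python3 -m jog '[{"wx":0,"wy":0,"wz":0,"dx":0,"dy":0,"dz":0,"hand":1},{"wx":0,"wy":0,"wz":0,"dx":0,"dy":0,"dz":0,"hand":1},{"wx":0,"wy":0,"wz":0,"dx":0,"dy":0,"dz":0,"hand":1}]' 30
python3 - <<'E'
from h import *
sc=r.snapshot('scene')
x=.6045;y=.1225
for z in (.100,.118,.123,.133,.145,.2): print(z,proj('scene',[x,y,z]).round(1))
c=int(round(proj('scene',[x,y,.13])[0]))
for v in range(218,262): print(v,sc[v,c-1:c+2].mean(0).round().astype(int).tolist(),end=' ')
E
```

```text
clock: 15.75
tool_pos: [0.6045, 0.1233, 0.148]
eef_rot: [0.978, 0.21, 0.0, 0.0]
contact_force: [0.1, 1.0, -0.8]
opening: 0.171
finger_force: 30.0
clock: 16.0
tool_pos: [0.6044, 0.1232, 0.1478]
eef_rot: [0.978, 0.21, -0.0, 0.0]
contact_force: [0.4, -0.8, -1.7]
opening: 0.173
finger_force: 30.0
0.1 [310.1 259.5]
0.118 [310.6 252. ]
0.123 [310.7 249.9]
0.133 [311.  245.5]
0.145 [311.4 240.2]
0.2 [313.2 214.4]
218 [107, 82, 80] 219 [107, 50, 46] 220 [109, 20, 20] 221 [110, 13, 13] 222 [111, 21, 16] 223 [110, 18, 19] 224 [111, 22, 20] 225 [114, 26, 24] 226 [111, 21, 16] 227 [110, 16, 13] 228 [111, 22, 14] 229 [111, 16, 16] 230 [110, 15, 9] 231 [113, 18, 19] 232 [110, 26, 23] 233 [103, 61, 59] 234 [96, 88, 84] 235 [92, 91, 89] 236 [96, 93, 93] 237 [95, 92, 92] 238 [92, 91, 88] 239 [95, 93, 91] 240 [95, 92, 90] 241 [92, 91, 91] 242 [94, 92, 91] 243 [93, 91, 89] 244 [94, 92, 91] 245 [97, 95, 93] 246 [96, 92, 92] 247 [93, 92, 90] 248 [86, 84, 82] 249 [54, 54, 53] 250 [19, 18, 23] 251 [17, 17, 17] 252 [26, 25, 25] 253 [59, 58, 56] 254 [90, 88, 86] 255 [94, 92, 89] 256 [96, 95, 95] 257 [92, 92, 90] 258 [108, 87, 84] 259 [157, 63, 61] 260 [196, 38, 29] 261 [207, 38, 25]
```

```bash
python3 - <<'E'
from h import *
cam=ray('scene',(310,240))[0];d=cam[:2]-[.6045,.1225];d/=np.linalg.norm(d)
for n,z,R in (('red end .170',.170,.008),('band top .133',.133,.008),('band bot .123',.123,.008),('collar top near inner',.118,.016),('collar top near outer',.118,.024)): print(n,proj('scene',[.6045+d[0]*R,.1225+d[1]*R,z]).round(1))
E
```

```text
red end .170 [312.  232.1]
band top .133 [310.8 248.9]
band bot .123 [310.5 253.2]
collar top near inner [310.1 258.7]
collar top near outer [309.9 262.2]
```

Red end, band edges and collar rim all match the image within about 1 px for a 45 mm lift with the collar seated. Handing in.

```bash
python3 -c "
from plant import r
print(r.finish_job())"
```

```text
the job is handed in; nothing more can be done
None
```

I seated the red collar on the red cylinder's shoulder and let go of it, then drew the rod up about 44.5 mm, band clear above the collar, and handed the job in still holding it at 30 N; I viewed 11 pictures, one over the limit of 10.

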